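# Unstack the bonsai pots onto their display stands

## Robot

A 7-joint arm with a two-finger parallel gripper is mounted at the origin on the work surface. World frame = base frame: x ahead of the robot, y to its left, z up, the work surface at z = 0. Lengths are in m, angles in rad, forces in N, time in s.
With the tool pointing down it reaches from about 0.4 to 0.85 m from the base axis. Payload 10.4 kg.
Tool frame: the origin (TCP) lies at the very end of the fingers, on their centre line; the grasp point (between the pads) lies 19 mm behind it; z points along the fingers, y is the direction in which the jaws open and shut (so a half turn about z gives the same grasp; the last joint's range is limited). The gripper opens to 87 mm and grips with 3 to 60 N. Pads are 19 mm wide; open, the fingers measure 117 mm over their backs; the gripper's body (75 mm by 190 mm) begins 51 mm behind the grasp point.
Start: joints at [-1.183, 0.332, -0.065, 1.46, 0.022, 1.35, -0.088], TCP at [0.25, 0.573, 0.223] pointing down, gripper open.
Joint ranges: [-2.6, 2.6], [-0.5, 2.12], [-1.47, 1.34], [0.16, 2.42], [-1.27, 4.41], [0.06, 2.06], [-2.6, 2.6]. Speed limits (rad/s): [2.22, 2.22, 2.79, 2.79, 3.14, 3.14, 3.14].

## Interface

Orientations are given as a rotation vector (axis times angle).
In Python, from rig import r gives the robot as it stands.
- The arm moves only by the tool send_rows, never from a script. Its argument "steps" is text: rows parted by semicolons, each of 7 numbers parted by spaces: the gripper's target within -1 to 1 (shut at 1, half-way at 0, fully open at -1), then the shift along the tool's x, y, z each as a share of 400 mm, from -1 to 1, then the turn, a rotation vector about the tool's x, y, z each as a share of 90 degrees, from -1 to 1. A call has 1 to 12 rows; each row is the pose to reach, as a shift and turn from the pose commanded when the call began, along the tool's axes at that moment; what a row does not reach only later rows make up. A row lasts 1/12 s, in which the tool goes at most 41.7 mm and 7.16 degrees, less where a joint would pass 70% of its speed; a pose out of reach is approached as far as the arm can. A call with a number of a shift or a turn outside -1 to 1 is refused whole. A call with a gripper value outside its range is refused whole. The fingers move at their own pace and stop on an object; "grip_force" is the grip in N (left out, the last holds). Time passes only in rows, so rows that repeat a pose let the fingers close. It gives the time, the measured TCP pose, the force and the opening at its end, in the units of the state.
- r.state(): the state, without advancing time (a new reading comes with each control period).
- r.snapshot(name): name is "scene" or "side" or "wrist"; returns (picture, depth): 400x640x3 uint8, red, green, blue; 400x640 float32, m along the optical axis (not along the pixel's ray), 0 where there is no reading.
- r.camera_info(name): a dict with "fx", "fy", "cx", "cy" (pixels), "eye" and "rotation" of the camera in the world. Camera axes: x right, y down, z forward; pixel columns grow to the right and rows downward; lengths in m; the calibration is good to about 2 mm. A picture is of the moment at which its call begins: read the wrist's pose just before it. camera_info takes no time and is no camera call; for the wrist camera it gives the pose at the moment of the call.
- r.close_job(): hands the job in, once; it reports no verdict.
Trained networks look in the newest picture that a camera, given by its name, has taken for a name from the list of things; names that differ only in an ending like _2 or _b are one class to them, and where a whole thing is asked for, a point or a joint stands for the part that bears it (a point fixed in the world has none). Each returns a list of dicts, best first, with "p" (0 to 1); they miss things now and then, are a little off and sometimes report something else, mostly with a low value. They report only what shows in the picture. A call takes as long as a camera call. They do not tell look-alikes from the thing itself.
- r.cut_out(camera, target): "region" (400x640 bool, what is visible of it) and "bbox" ([left, top, right, bottom] in pixels, round what is visible of it).
- r.spot_point(camera, target): "point" ([column, row] in pixels: a listed point, or the origin of a listed thing).
The state is a dict: "clock": time; "joint_pos": joint angles; "joint_vel": joint speeds; "tau": joint torques, N m; "tcp_pos": TCP position; "orientation": TCP orientation; "contact_force": force on the tool from outside, world axes, zero at the start; "ft_torque": the same for the moment, N m; "gripper_width": finger opening in m.
Only numpy, scipy, OpenCV 4.12 (cv2) and the standard library are available. Lean on these libraries where they do the work, as an engineer would, in place of code of your own. Each camera call takes 0.05 s, during which the arm holds its last target. There are 200 camera calls.

## Task

Take the stack of four small clay pots on the turntable apart and put each pot upright on the wooden stand of its own shape: round on round, square on square, oval on oval, oblong on oblong, each centred on its stand and lined up with its edges. Set the pots down without dropping or tipping any of them, and leave the tape measure and the phone where they lie.

Things in the scene. Friction and masses are not known exactly. Their poses are not given: they have to be found in the camera images.
- pot_oblong: Oblong brown unglazed clay pot, 136 long (its y axis) x 66 wide (its x axis) x 40 mm high, open on top; rim 12 mm thick and 14 mm tall, standing 3 mm proud of the walls below; flat foot 4 mm inside the rim all round. Origin at the centre of its underside, z up out of its mouth. At the start the lowest pot of the stack, standing on the white turntable (a fixed disc 180 mm across, top at 24 mm above the table). 0.25 to 0.45 kg.
- pot_oval: Oval brown clay pot (straight sides, half-round ends), 108 long (y axis) x 66 wide (x axis) x 36 mm high, rim and foot like the oblong one's. Origin at the centre of its underside, z up out of its mouth. At the start it stands on the rim of the oblong pot (it bridges the mouth, long axes nearly parallel). 0.19 to 0.33 kg.
- pot_square: Square brown clay pot, 66 x 66 x 36 mm high, sides along its x and y axes, rim and foot like the oblong one's. Origin at the centre of its underside, z up out of its mouth. At the start it stands on the rim of the oval pot, its sides nearly in line with it. 0.13 to 0.24 kg.
- pot_round: Round brown clay pot, 54 mm diameter over its upper half, foot 48 mm, 40 mm high, wall 7 mm. Origin at the centre of its underside, z up out of its mouth. At the start the top of the stack, standing on the rim of the square pot. 0.07 to 0.13 kg.
- stand_oblong: Flat pale wooden display stand, 152 (its y axis) x 82 mm (x axis), oblong, 18 mm thick, 8 mm larger all round than its pot; fixed to the table, flat top without a rim at 18 mm above the table. Origin at the centre of its underside.
- stand_oval: Flat pale wooden display stand, 124 (its y axis) x 82 mm (x axis), oval with straight sides and half-round ends, 18 mm thick, 8 mm larger all round than its pot; fixed to the table, flat top without a rim at 18 mm above the table. Origin at the centre of its underside.
- stand_square: Flat pale wooden display stand, 82 x 82 mm, square, 18 mm thick, 8 mm larger all round than its pot; fixed to the table, flat top without a rim at 18 mm above the table. Origin at the centre of its underside.
- stand_round: Flat pale wooden display stand, 70 mm diameter, round, 18 mm thick, 8 mm larger all round than its pot; fixed to the table, flat top without a rim at 18 mm above the table. Origin at the centre of its underside.
- tape: Bystander: yellow tape measure lying on the table between robot and turntable, 58 x 62 x 34 mm with 50 mm of tape out along its y axis. Origin at the centre of the case's underside.
- phone: Bystander: black phone lying flat beyond the turntable, 72 x 148 (y axis) x 9 mm. Origin at the centre of its underside.
There are look-alikes about, which are no part of the job. Leave any blue or turquoise look-alike of the pot_oblong alone.

How it is judged:
By the outcome, as a careful person would: the job done as asked, in the order asked, and still so for the second after the job is handed in, with the robot touching nothing.
It also fails if it takes over 106 s, if anything falls off the work surface, if the arm or the gripper's body presses on something with over 40 N, if the wrist force passes 120 N, or if a joint passes its speed limit or range.

## Working session

There is one attempt and no reset: what is moved stays moved. The work goes in short steps, Python scripts to look and compute and a tool call to move; the robot and the scene stay as the last step left them, time stands still between calls to the robot, and variables do not carry over. Pictures are saved under pics/ and viewed, about 12 in all and at most 16, crops included, and the job is handed in when it is done.

Besides the shell and the picture viewer there is one more tool, called after "Emit:" as name(argument=value, ...) on one line, values as JSON. send_rows: Moves the arm, as the interface text tells. Its arguments: {"type":"object","properties":{"steps":{"type":"string"},"grip_force":{"type":"number"}},"required":["steps"]}

```bash
ls; mkdir -p pics; python3 - <<'E'
from rig import r
import cv2,numpy as np
for n in("scene","side"):
    p,d=r.snapshot(n); cv2.imwrite(f"pics/{n}0.png",p[:,:,::-1]); np.savez(f"/tmp/{n}0.npz",p=p,d=d)
    print(n,r.camera_info(n))
print(r.state())
E
```

```text
pics
scene {'fx': 518.6468579922141, 'fy': 518.6468579922141, 'cx': 312.68844879459635, 'cy': 201.401343693204, 'eye': array([ 1.29001826, -0.37348574,  0.80367657]), 'rotation': array([-2.01910964, -1.18603201,  0.54960676])}
side {'fx': 511.1303474988569, 'fy': 511.1303474988569, 'cx': 318.98005121739874, 'cy': 205.54041193866686, 'eye': array([ 0.37929735, -0.89362777,  0.63808075]), 'rotation': array([-2.10371092,  0.16829845, -0.12541191])}
{'clock': 0.1, 'joint_pos': array([-1.18263524,  0.33281541, -0.06470672,  1.46084672,  0.02159488,
        1.34992205, -0.08852802]), 'joint_vel': array([-0.00218805, -0.00320371,  0.00126138, -0.00083075,  0.00033312,
        0.00046085, -0.00051689]), 'tau': array([ 1.63833083e-04, -6.24552441e+01,  2.36460386e-02, -3.90711021e+01,
       -6.16028113e-02,  3.65423178e-02,  8.67168251e-05]), 'tcp_pos': array([0.24942523, 0.57268964, 0.22183438]), 'orientation': array([-6.40657732e-01, -3.07535650e+00,  2.00830669e-03]), 'contact_force': array([ 0.12339583, -0.34888422, -0.0635026 ]), 'ft_torque': array([ 0.02713531,  0.01439417, -0.01817724]), 'gripper_width': 0.08727792165427915}
```

View pics/scene0.png

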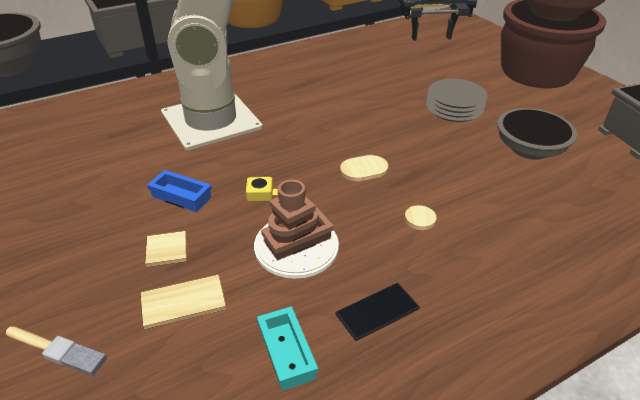

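View pics/side0.png

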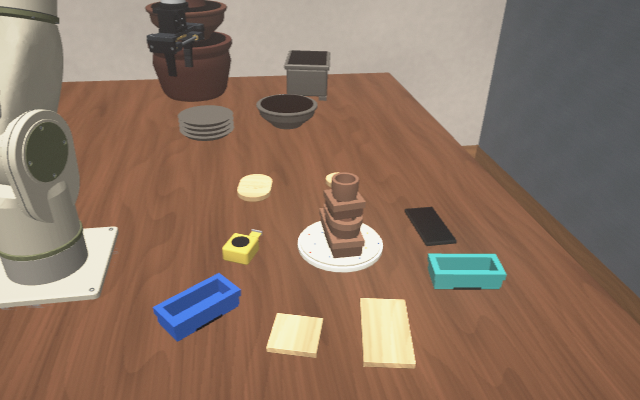

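The only brown stack is at scene (292,215). The blue (180,190) and turquoise (287,345) troughs are the look-alikes, so I'll leave those alone. The pale stands are square (166,248), oblong (183,300), oval (364,167) and round (420,217). Next I'll measure them all.

```bash
cat > h.py <<'E'
import numpy as np,cv2
from scipy.spatial.transform import Rotation as R
from rig import r
def world(d,info,mask):
    v,u=np.nonzero(mask&(d>0)); z=d[v,u]
    P=np.c_[(u-info['cx'])/info['fx']*z,(v-info['cy'])/info['fy']*z,z]
    return P@R.from_rotvec(info['rotation']).as_matrix().T+info['eye']
def rect(P):
    c,s,a=cv2.minAreaRect((P[:,:2]*1000).astype(np.float32))
    if s[0]>s[1]: s=(s[1],s[0]); a+=90
    # a+? : direction of long side (deg, world) 
    return np.round(c,1),np.round(s,1),round(((a+90)+90)%180-90,1)
E
python3 - <<'E'
from h import *
for n in("scene","side"):
    f=np.load(f"/tmp/{n}0.npz");d=f['d'];info=r.camera_info(n)
    for t in("stand_oblong","stand_oval","stand_square","stand_round","tape","phone"):
        L=r.cut_out(n,t)
        for q in L[:2]:
            if q['p']<.3: continue
            P=world(d,info,q['region']); zt=np.median(P[:,2])
            T=P[abs(P[:,2]-zt)<.006]
            print(n,t,round(q['p'],2),q['bbox'],round(zt,4),*rect(T))
    for t in("pot_round","pot_square","pot_oval","pot_oblong"):
        for q in r.cut_out(n,t)[:2]:
            P=world(d,info,q['region']); z0=np.percentile(P[:,2],90)
            T=P[P[:,2]>P[:,2].max()-.008]
            print(n,t,round(q['p'],2),q['bbox'],round(P[:,2].max(),4),*rect(T))
E
```

```text
scene stand_oblong 0.6 [139.3, 278.3, 225.7, 330.6] 0.0175 [ 614.5 -286.7] [ 85.  152.1] 78.3
scene stand_oval 0.58 [341.3, 153.2, 389.2, 182.7] 0.0164 [427.6 251.6] [ 89.7 125.9] 76.4
scene stand_square 0.91 [144.3, 230.0, 186.0, 269.4] 0.0174 [ 462.2 -272.6] [81.9 86.8] -18.3
scene stand_round 0.95 [403.5, 205.2, 435.2, 231.6] 0.0162 [647.  258.9] [69.4 71.3] -65.5
scene tape 0.96 [244.9, 178.3, 279.6, 201.7] 0.0315 [380.3 -18.3] [60.5 64. ] -24.2
scene phone 0.71 [334.8, 281.7, 419.9, 340.1] 0.0084 [810.7  30.4] [ 72.9 149.2] -89.1
scene pot_round 0.83 [278.2, 185.1, 304.9, 210.9] 0.1788 [593.8 -35.5] [50.1 50.3] -50.6
scene pot_round 0.52 [141.6, 231.5, 188.2, 266.6] 0.0217 [ 462.5 -272.7] [81.6 86. ] -18.3
scene pot_square 0.93 [273.3, 197.6, 315.4, 226.9] 0.1511 [587.6 -60.1] [0.  3.8] -22.3
scene pot_oval 0.73 [263.6, 210.5, 319.5, 244.9] 0.123 [618.3   1.8] [0. 2.] 59.0
scene pot_oblong 0.86 [146.3, 170.3, 210.8, 212.8] 0.0442 [ 300.7 -188. ] [ 71.2 140.2] 34.3
scene pot_oblong 0.65 [258.9, 208.7, 332.6, 260.5] 0.0875 [588.3 -85.8] [ 0.1 11.4] -5.2
side stand_oblong 0.67 [362
[... 507 characters left out ...]
e phone 0.7 [402.5, 206.7, 455.2, 246.4] 0.009 [808.1  31.5] [ 74.  152.6] -88.3
side pot_round 0.69 [329.0, 173.0, 358.0, 202.5] 0.1779 [588.2 -36.3] [51.5 51.6] 20.7
side pot_round 0.39 [403.6, 205.2, 456.0, 247.9] 0.0131 [807.2  31.5] [ 71.6 152.1] -89.1
side pot_square 0.64 [323.7, 190.5, 366.5, 220.5] 0.1383 [588.4 -33.9] [66.1 69.1] -83.2
side pot_oval 0.86 [321.3, 206.5, 363.8, 236.2] 0.1022 [574.2 -50. ] [50.4 94.4] -40.5
side pot_oval 0.6 [328.5, 174.9, 331.9, 184.9] 0.0205 [617.1 261.2] [10.5 50. ] 79.2
side pot_oblong 0.9 [428.2, 250.6, 506.4, 289.5] 0.0435 [ 806.8 -163.1] [ 70.7 136.8] -7.1
side pot_oblong 0.87 [319.8, 208.7, 363.9, 258.1] 0.0671 [587.4 -24. ] [ 66.7 139.8] -89.0
```

```bash
cat >> h.py <<'E'
def plan(xyz,jaw):
    """shift/turn shares from the measured pose to TCP xyz (mm), tool down, jaw axis at 'jaw' deg (mod 180)"""
    s=r.state(); C=R.from_rotvec(s['orientation']); y=C.as_matrix()[:,1]
    cur=np.degrees(np.arctan2(y[1],y[0])); j=cur+((jaw-cur+90)%180-90); a=np.radians(j)
    yv=np.array([np.cos(a),np.sin(a),0]); zv=np.array([0,0,-1.]); xv=np.cross(yv,zv)
    T=R.from_matrix(np.c_[xv,yv,zv]); rv=(C.inv()*T).as_rotvec()/(np.pi/2)
    sh=C.inv().apply(np.array(xyz)/1000-s['tcp_pos'])/.4
    n=max(np.linalg.norm(sh)*400/41.7,np.linalg.norm(rv)*90/7.16)
    print('shift',np.round(sh,4),'turn',np.round(rv,4),'rows>=',round(n,1),'| now',np.round(s['tcp_pos']*1000,1),'jaw',round(cur,1),'w',round(s['gripper_width']*1000,1),'t',s['clock'])
E
python3 - <<'E'
from h import *
i=r.camera_info('wrist'); s=r.state(); C=R.from_rotvec(s['orientation'])
print(i,C.inv().apply(i['eye']-s['tcp_pos']),(C.inv()*R.from_rotvec(i['rotation'])).as_matrix().round(3))
plan((590,-36,340),3)
E
```

```text
{'fx': 344.8657771299611, 'fy': 344.8657771299611, 'cx': 316.4324501118971, 'cy': 204.87911853270404, 'eye': array([0.17288996, 0.60605526, 0.38535481]), 'rotation': array([2.40319655, 1.57340158, 0.24484898])} [ 0.08347459 -0.00033527 -0.16277154] [[-0.001 -0.953 -0.304]
 [ 1.    -0.001 -0.001]
 [ 0.001 -0.304  0.953]]
shift [-1.3883 -1.0561 -0.2937] turn [ 1.000e-04 -1.000e-04  7.052e-01] rows>= 17.0 | now [249.6 573.1 222.6] jaw 66.5 w 87.4 t 1.1
```

Emit:
send_rows(steps="-1 -0.05 -0.05 -0.29 0 0 0;-1 -0.15 -0.12 -0.29 0 0 0.1;-1 -0.8 -0.6 -0.29 0 0 0.7;-1 -0.8 -0.6 -0.29 0 0 0.7;-1 -0.8 -0.6 -0.29 0 0 0.7;-1 -0.8 -0.6 -0.29 0 0 0.7;-1 -0.8 -0.6 -0.29 0 0 0.7;-1 -0.8 -0.6 -0.29 0 0 0.7;-1 -0.8 -0.6 -0.29 0 0 0.7;-1 -0.8 -0.6 -0.29 0 0 0.7;-1 -0.8 -0.6 -0.29 0 0 0.7;-1 -0.8 -0.6 -0.29 0 0 0.7")

```text
clock: 2.1
tcp_pos: [0.4508, 0.2184, 0.34]
orientation: [2.164, 2.275, 0.003]
contact_force: [0.4, -0.1, -0.6]
gripper_width: 0.0872
```

```bash
python3 -c "
from h import *
plan((590,-36,340),3)"
```

```text
shift [-0.6525  0.3159  0.0011] turn [ 0.0018  0.0001 -0.0015] rows>= 7.0 | now [450.8 218.4 340. ] jaw 2.9 w 87.2 t 2.1
```

Emit:
send_rows(steps="-1 -0.65 0.316 0 0 0 0;-1 -0.65 0.316 0 0 0 0;-1 -0.65 0.316 0 0 0 0;-1 -0.65 0.316 0 0 0 0;-1 -0.65 0.316 0 0 0 0;-1 -0.65 0.316 0 0 0 0;-1 -0.65 0.316 0 0 0 0;-1 -0.65 0.316 0 0 0 0;-1 -0.65 0.316 0 0 0 0")

```text
clock: 2.85
tcp_pos: [0.5894, -0.029, 0.338]
orientation: [2.158, 2.283, -0.002]
contact_force: [0.2, 1.3, -0.7]
gripper_width: 0.087
```

```bash
cat >> h.py <<'E'
def look(name,save):
    info=r.camera_info(name); p,d=r.snapshot(name); cv2.imwrite(save,p[:,:,::-1])
    P=world(d,info,np.ones(d.shape,bool))
    return P
def band(P,z0,z1,c=(588,-30),rad=90):
    T=P[(P[:,2]*1000>z0)&(P[:,2]*1000<z1)&(np.hypot(P[:,0]*1000-c[0],P[:,1]*1000-c[1])<rad)]
    print((z0,z1),len(T),*rect(T),'medz',round(np.median(T[:,2])*1000,1)); return T
E
python3 - <<'E'
from h import *
P=look('wrist','pics/w0.png'); np.save('/tmp/w0.npy',P)
for z in((168,184),(128,145),(92,106),(57,70)): band(P,*z)
plan((590,-36,340),3)
E
```

```text
(168, 184) 1170 [589.4 -33.9] [52.8 53.2] -86.8 medz 176.1
(128, 145) 2072 [589.8 -33.3] [66.  66.6] -83.0 medz 137.0
(92, 106) 695 [588.3   5.2] [36.4 61.2] -11.9 medz 100.5
(57, 70) 986 [588.7 -23.5] [ 66.  136.3] -89.1 medz 64.5
shift [-0.0229  0.001  -0.0046] turn [-0.0004  0.      0.0045] rows>= 0.2 | now [589.1 -26.9 338.1] jaw 3.4 w 86.6 t 2.9
```

View pics/w0.png

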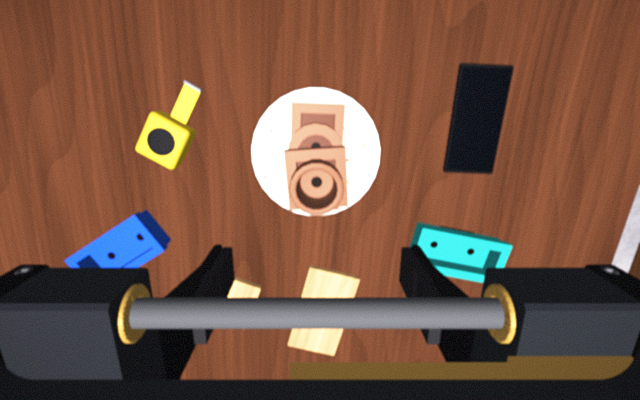

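The wrist view shows the stack at about (315,160): the round pot on the square one, then the oval, then the oblong. I now have positions for all of them, so I'll grasp the round pot.

```bash
python3 -c "
from h import *
plan((589.4,-34,147),3)"
```

```text
shift [-1.780e-02  1.000e-04  4.779e-01] turn [-0.0004  0.      0.0045] rows>= 4.6 | now [589.1 -26.9 338.1] jaw 3.4 w 86.6 t 2.9
```

Emit:
send_rows(steps="-1 -0.016 0 0.08 0 0 0;-1 -0.016 0 0.18 0 0 0;-1 -0.016 0 0.28 0 0 0;-1 -0.016 0 0.35 0 0 0;-1 -0.016 0 0.38 0 0 0;-1 -0.016 0 0.4 0 0 0;-1 -0.016 0 0.4 0 0 0", grip_force=15)

```text
clock: 3.48
tcp_pos: [0.5892, -0.032, 0.1782]
orientation: [-2.151, -2.289, 0.0]
contact_force: [0.3, -0.9, -0.4]
gripper_width: 0.087
```

```bash
python3 -c "
from h import *
plan((589.4,-34,147),3)"
```

```text
shift [-0.0051  0.0003  0.0781] turn [-0.0005 -0.0003  0.0061] rows>= 0.8 | now [589.2 -32.  178.2] jaw 3.6 w 87.0 t 3.4833
```

Emit:
send_rows(steps="-1 -0.005 0 0.03 0 0 0;-1 -0.005 0 0.06 0 0 0;-1 -0.005 0 0.078 0 0 0;-1 -0.005 0 0.078 0 0 0;1 -0.005 0 0.078 0 0 0;1 -0.005 0 0.078 0 0 0;1 -0.005 0 0.078 0 0 0;1 -0.005 0 0.078 0 0 0;1 -0.005 0 0.078 0 0 0;1 -0.005 0 0.078 0 0 0;1 -0.005 0 0.078 0 0 0;1 -0.005 0 0.078 0 0 0")

```text
clock: 4.48
tcp_pos: [0.5896, -0.035, 0.1475]
orientation: [2.153, 2.288, 0.0]
contact_force: [-0.0, -0.4, 1.9]
gripper_width: 0.0527
```

```bash
python3 -c "
from h import *
plan((589.4,-34,300),3)"
```

```text
shift [ 2.700e-03 -1.000e-04 -3.812e-01] turn [ 0.0002 -0.0001  0.0052] rows>= 3.7 | now [589.6 -35.  147.5] jaw 3.5 w 52.7 t 4.4833
```

Emit:
send_rows(steps="1 0 0 -0.02 0 0 0;1 0 0 -0.07 0 0 0;1 0 0 -0.14 0 0 0;1 0.02 0 -0.22 0 0 0;1 0.08 0.01 -0.28 0 0 0;1 0.16 0.04 -0.3 0 0 0;1 0.24 0.07 -0.3 0 0 0;1 0.32 0.09 -0.3 0 0 0;1 0.4 0.11 -0.3 0 0 0;1 0.47 0.13 -0.3 0 0 0;1 0.5 0.14 -0.3 0 0 0;1 0.5 0.14 -0.3 0 0 0")

```text
clock: 5.48
tcp_pos: [0.633, 0.1724, 0.2668]
orientation: [-2.146, -2.292, 0.0]
contact_force: [-0.7, -0.2, -0.9]
gripper_width: 0.0524
```

```bash
python3 - <<'E'
from h import *
P=look('wrist','pics/w1.png')
band(P,14,23,(646,259),60)
band(P,14,23,(425,251),80)
plan((646,258,200),3)
T=P[(abs(P[:,2]-.018)<.004)]; 
E
```

```text
(14, 23) 3130 [645.7 260.2] [69.  69.4] 3.7 medz 18.5
(14, 23) 7371 [426.2 252.6] [ 83.2 124. ] 78.5 medz 18.4
shift [0.2193 0.0462 0.1675] turn [-0.0004  0.0003  0.0067] rows>= 2.7 | now [633.1 169.3 267. ] jaw 3.6 w 52.2 t 5.5333
```

View pics/w1.png

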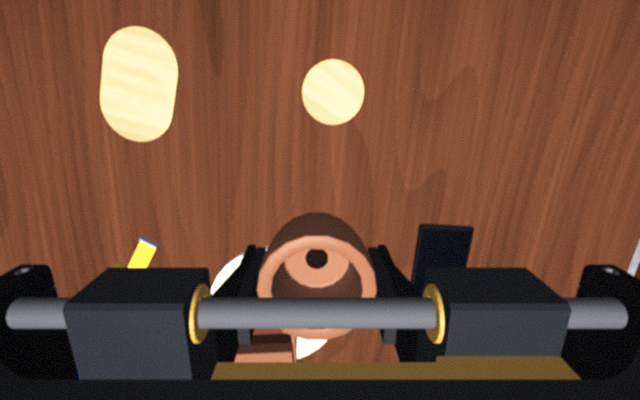

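```bash
python3 - <<'E'
from h import *
plan((646,258.6,50),3)
E
```

```text
shift [0.2209 0.0465 0.5425] turn [-0.0004  0.0003  0.0067] rows>= 5.6 | now [633.1 169.3 267. ] jaw 3.6 w 52.2 t 5.5333
```

Emit:
send_rows(steps="1 0.04 0.01 0 0 0 0;1 0.11 0.025 0.05 0 0 0;1 0.18 0.04 0.12 0 0 0;1 0.215 0.046 0.2 0 0 0;1 0.221 0.0465 0.28 0 0 0;1 0.221 0.0465 0.36 0 0 0;1 0.221 0.0465 0.44 0 0 0;1 0.221 0.0465 0.5 0 0 0;1 0.221 0.0465 0.53 0 0 0;1 0.221 0.0465 0.5425 0 0 0;1 0.221 0.0465 0.5425 0 0 0;1 0.221 0.0465 0.5425 0 0 0")

```text
clock: 6.53
tcp_pos: [0.6477, 0.2572, 0.0522]
orientation: [2.153, 2.286, 0.003]
contact_force: [1.1, 0.2, -0.8]
gripper_width: 0.0528
```

```bash
python3 - <<'E'
from h import *
P=look('wrist','pics/w2.png')
T=band(P,14,23,(646,259),60)
s=r.state()['tcp_pos']*1000
T=band(P,s[2]+22,s[2]+34,s[:2],32)
plan((646,259,30),3)
E
```

```text
(14, 23) 4440 [644.5 272.5] [46.3 69.6] 4.5 medz 18.5
(np.float64(74.57882440781745), np.float64(86.57882440781745)) 4128 [647.2 259.2] [52.6 54.4] -38.7 medz 80.9
shift [ 0.0042 -0.0045  0.0564] turn [ 0.0018 -0.0007  0.0049] rows>= 0.5 | now [647.8 257.4  52.6] jaw 3.4 w 52.5 t 6.5833
```

Emit:
send_rows(steps="1 0.0027 -0.0045 0.02 0 0 0;1 0.0027 -0.0045 0.04 0 0 0;1 0.0027 -0.0045 0.048 0 0 0;1 0.0027 -0.0045 0.052 0 0 0;1 0.0027 -0.0045 0.052 0 0 0")

```text
clock: 7.0
tcp_pos: [0.6444, 0.2584, 0.0295]
orientation: [-2.153, -2.287, 0.001]
contact_force: [-1.1, -0.4, 0.1]
gripper_width: 0.0526
```

```bash
python3 - <<'E'
from h import *
plan((646,258.4,30),3); print(r.state()['contact_force'])
E
```

```text
shift [-0.0002  0.004  -0.0012] turn [-0.0004 -0.0001  0.0052] rows>= 0.1 | now [644.4 258.4  29.5] jaw 3.5 w 52.6 t 7.0
[-1.12816174 -0.37878657  0.10775728]
```

Emit:
send_rows(steps="1 0 0.002 0 0 0 0;1 0 0.002 0 0 0 0;1 0 0.002 0.001 0 0 0;1 0 0.002 0.002 0 0 0;1 0 0.002 0.003 0 0 0;1 0 0.002 0.003 0 0 0")

```text
clock: 7.5
tcp_pos: [0.6456, 0.2584, 0.0295]
orientation: [-2.153, -2.287, -0.001]
contact_force: [-5.5, -1.3, 10.3]
gripper_width: 0.0528
```

Emit:
send_rows(steps="1 0 0 -0.002 0 0 0;0.2 0 0 -0.002 0 0 0;-1 0 0 -0.002 0 0 0;-1 0 0 -0.002 0 0 0;-1 0 0 -0.002 0 0 0;-1 0 0 -0.002 0 0 0;-1 0 0 -0.04 0 0 0;-1 0 0 -0.1 0 0 0;-1 0 0 -0.18 0 0 0;-1 0 0 -0.28 0 0 0;-1 0 0 -0.38 0 0 0;-1 0 0 -0.45 0 0 0")

```text
clock: 8.5
tcp_pos: [0.6463, 0.2583, 0.2139]
orientation: [2.152, 2.286, 0.007]
contact_force: [0.9, 0.1, 0.8]
gripper_width: 0.087
```

```bash
python3 - <<'E'
from h import *
P=look('wrist','pics/w3.png')
T=band(P,14,23,(646,259),60)
T=band(P,50,66,(646,259),50)
plan((589.8,-33.3,210),7)
E
```

```text
(14, 23) 1059 [644.7 268.5] [54.  69.3] 4.4 medz 18.5
(50, 66) 1217 [646.  259.9] [52.8 52.9] -6.9 medz 58.2
shift [-0.7205 -0.1897  0.0184] turn [ 0.0068 -0.0026 -0.0395] rows>= 7.1 | now [648.1 258.9 219.4] jaw 3.4 w 86.6 t 8.55
```

Emit:
send_rows(steps="-1 -0.06 -0.016 0 0 0 0;-1 -0.15 -0.04 0 0 0 -0.02;-1 -0.25 -0.065 0 0 0 -0.04;-1 -0.35 -0.092 0 0 0 -0.04;-1 -0.45 -0.118 0 0 0 -0.04;-1 -0.55 -0.145 0 0 0 -0.04;-1 -0.63 -0.166 0.01 0 0 -0.04;-1 -0.69 -0.182 0.01 0 0 -0.04;-1 -0.717 -0.189 0.02 0 0 -0.04;-1 -0.72 -0.19 0.03 0 0 -0.04;-1 -0.72 -0.19 0.06 0 0 -0.04;-1 -0.72 -0.19 0.1 0 0 -0.04", grip_force=25)

```text
clock: 9.55
tcp_pos: [0.588, -0.0313, 0.1682]
orientation: [2.077, 2.356, 0.003]
contact_force: [0.5, 0.5, -0.2]
gripper_width: 0.0871
```

```bash
python3 - <<'E'
from h import *
P=look('wrist','pics/w4.png')
T=band(P,130,144); T=band(P,93,106); T=band(P,57,70)
plan((589.8,-33.3,110),7)
E
```

```text
(130, 144) 7106 [589.8 -33.5] [66.4 67.3] -83.1 medz 136.5
(93, 106) 2137 [583.3 -11.5] [59.9 72.5] 69.6 medz 100.6
(57, 70) 2554 [587.9  17.4] [54.4 66.1] 0.9 medz 64.5
shift [-0.0074  0.009   0.1351] turn [-0.0022 -0.0006  0.0028] rows>= 1.3 | now [586.  -30.9 164.1] jaw 7.3 w 87.2 t 9.6
```

Emit:
send_rows(steps="-1 -0.006 0.006 0.03 0 0 0;-1 -0.006 0.006 0.07 0 0 0;-1 -0.006 0.006 0.11 0 0 0;-1 -0.006 0.006 0.128 0 0 0;-1 -0.006 0.006 0.13 0 0 0;1 -0.006 0.006 0.13 0 0 0;1 -0.006 0.006 0.13 0 0 0;1 -0.006 0.006 0.13 0 0 0;1 -0.006 0.006 0.13 0 0 0;1 -0.006 0.006 0.13 0 0 0;1 -0.006 0.006 0.13 0 0 0;1 -0.006 0.006 0.13 0 0 0")

```text
clock: 10.6
tcp_pos: [0.5901, -0.0358, 0.117]
orientation: [2.08, 2.354, 0.002]
contact_force: [-1.6, 1.1, 5.4]
gripper_width: 0.0656
```

```bash
python3 - <<'E'
from h import *
plan((560,-150,250),-17)
E
```

```text
shift [-0.2741 -0.1095 -0.3326] turn [ 0.0007 -0.0003  0.2674] rows>= 4.3 | now [590.1 -35.8 117. ] jaw 7.1 w 65.6 t 10.6
```

Emit:
send_rows(steps="0 0 0 0 0 0 0;-1 0 0 0 0 0 0;-1 0.005 0 0 0 0 0;-1 0.005 0 0.008 0 0 0;-1 0.005 0 0.016 0 0 0;-1 0.005 0 0.016 0 0 0;1 0.005 0 0.016 0 0 0;1 0.005 0 0.016 0 0 0;1 0.005 0 0.016 0 0 0;1 0.005 0 0.016 0 0 0;1 0.005 0 0.016 0 0 0;1 0.005 0 0.016 0 0 0")

```text
clock: 11.6
tcp_pos: [0.5895, -0.0339, 0.11]
orientation: [2.08, 2.354, 0.0]
contact_force: [0.8, -0.8, 0.6]
gripper_width: 0.0658
```

```bash
python3 - <<'E'
from h import *
plan((540,-150,250),-17)
E
```

```text
shift [-0.2729 -0.1585 -0.35  ] turn [ 1.000e-04 -1.000e-04  2.673e-01] rows>= 4.5 | now [589.5 -33.9 110. ] jaw 7.1 w 65.8 t 11.6
```

```bash
python3 - <<'E'
from h import *
plan((461.2,-271.6,180),-17.6)
E
```

```text
shift [-0.5504 -0.3914 -0.1751] turn [ 1.00e-04 -1.00e-04  2.74e-01] rows>= 6.7 | now [589.5 -33.9 110. ] jaw 7.1 w 65.8 t 11.6
```

Emit:
send_rows(steps="1 0 0 -0.02 0 0 0;1 0 0 -0.06 0 0 0;1 0 0 -0.11 0 0 0;1 -0.02 -0.01 -0.16 0 0 0.03;1 -0.07 -0.05 -0.18 0 0 0.08;1 -0.14 -0.1 -0.18 0 0 0.13;1 -0.21 -0.15 -0.18 0 0 0.18;1 -0.28 -0.2 -0.18 0 0 0.23;1 -0.35 -0.25 -0.18 0 0 0.26;1 -0.42 -0.3 -0.18 0 0 0.27;1 -0.47 -0.34 -0.18 0 0 0.27;1 -0.5 -0.36 -0.18 0 0 0.27")

```text
clock: 12.6
tcp_pos: [0.4686, -0.2534, 0.1826]
orientation: [2.533, 1.858, -0.0]
contact_force: [0.6, 0.0, -2.0]
gripper_width: 0.0658
```

```bash
python3 - <<'E'
from h import *
plan((461.2,-271.6,50),-17.6)
E
```

```text
shift [-0.049  -0.0041  0.3314] turn [0.0001 0.0001 0.0012] rows>= 3.2 | now [ 468.6 -253.4  182.6] jaw -17.5 w 65.8 t 12.6
```

Emit:
send_rows(steps="1 -0.03 -0.002 0.02 0 0 0;1 -0.044 -0.004 0.07 0 0 0;1 -0.047 -0.004 0.13 0 0 0;1 -0.047 -0.004 0.19 0 0 0;1 -0.047 -0.004 0.25 0 0 0;1 -0.047 -0.004 0.3 0 0 0;1 -0.047 -0.004 0.325 0 0 0;1 -0.047 -0.004 0.33 0 0 0;1 -0.047 -0.004 0.33 0 0 0;1 -0.047 -0.004 0.33 0 0 0")

```text
clock: 13.43
tcp_pos: [0.4647, -0.2679, 0.0511]
orientation: [2.528, 1.863, 0.001]
contact_force: [0.2, 0.4, -1.4]
gripper_width: 0.0657
```

```bash
python3 - <<'E'
from h import *
P=look('wrist','pics/w5.png')
s=r.state()['tcp_pos']*1000
T=band(P,14,22,(461,-271),70)
T=band(P,s[2]+20,s[2]+32,s[:2],60)
plan((461.2,-271.6,29),-17.6)
E
```

```text
(14, 22) 3539 [ 470.8 -240.5] [18.3 82.4] -16.9 medz 18.5
(np.float64(71.27607791049246), np.float64(83.27607791049246)) 11474 [ 465.3 -267.6] [67.6 87.3] -17.3 medz 77.7
shift [-0.0115 -0.0062  0.0557] turn [ 0.0013 -0.0001  0.004 ] rows>= 0.5 | now [ 464.9 -267.9   51.3] jaw -17.2 w 65.8 t 13.4833
```

View pics/w5.png

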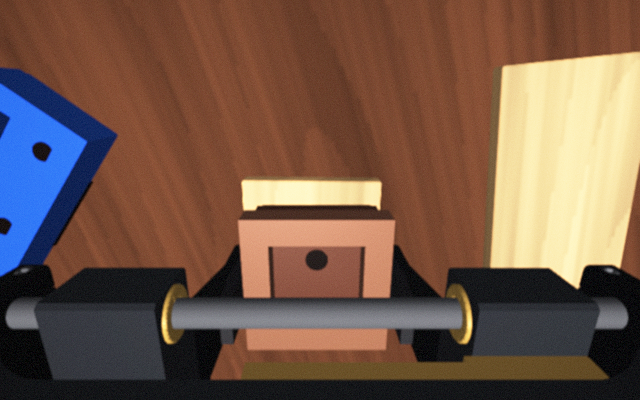

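Emit:
send_rows(steps="1 -0.006 -0.004 0.01 0 0 0;1 -0.011 -0.0062 0.03 0 0 0;1 -0.011 -0.0062 0.045 0 0 0;1 -0.011 -0.0062 0.053 0 0 0;1 -0.011 -0.0062 0.053 0 0 0;1 -0.011 -0.0062 0.053 0 0 0")

```text
clock: 13.98
tcp_pos: [0.4602, -0.2709, 0.0283]
orientation: [-2.529, -1.863, 0.001]
contact_force: [0.0, -0.2, -2.2]
gripper_width: 0.0656
```

```bash
python3 - <<'E'
from h import *
plan((461.1,-271.4,28),-17.2); print(r.state()['contact_force'])
E
```

```text
shift [-0.0004  0.0026  0.0008] turn [-0.0004 -0.     -0.0005] rows>= 0.0 | now [ 460.2 -270.9   28.3] jaw -17.2 w 65.6 t 13.9833
[ 0.02500943 -0.23288665 -2.15016083]
```

Emit:
send_rows(steps="1 0 0.001 0.001 0 0 0;1 0 0.001 0.002 0 0 0;1 0 0.001 0.003 0 0 0;1 0 0.001 0.003 0 0 0;1 0 0.001 0.003 0 0 0")

```text
clock: 14.4
tcp_pos: [0.4609, -0.271, 0.0278]
orientation: [-2.529, -1.864, -0.001]
contact_force: [-1.1, 0.1, 5.6]
gripper_width: 0.0657
```

Emit:
send_rows(steps="1 0 0 -0.001 0 0 0;0.2 0 0 -0.001 0 0 0;-1 0 0 -0.001 0 0 0;-1 0 0 -0.001 0 0 0;-1 0 0 -0.001 0 0 0;-1 0 0 -0.001 0 0 0;-1 0 0 -0.04 0 0 0;-1 0 0 -0.1 0 0 0;-1 0 0 -0.18 0 0 0;-1 0 0 -0.28 0 0 0;-1 0 0 -0.35 0 0 0;-1 0 0 -0.38 0 0 0")

```text
clock: 15.4
tcp_pos: [0.4621, -0.2721, 0.1836]
orientation: [2.526, 1.86, 0.005]
contact_force: [0.3, 0.3, 0.3]
gripper_width: 0.0868
```

```bash
python3 - <<'E'
from h import *
P=look('wrist','pics/w6.png')
T=band(P,14,22,(461,-271),70)
T=band(P,47,60,(461,-271),60)
plan((588.5,-40,210),3)
E
```

```text
(14, 22) 1482 [ 460.9 -271.3] [81.8 82.1] -17.9 medz 18.4
(47, 60) 3521 [ 461.5 -270.6] [66.  66.9] 72.8 medz 54.5
shift [ 0.6477  0.1292 -0.064 ] turn [ 0.0039  0.0003 -0.2251] rows>= 6.4 | now [ 462.5 -272.1  183.9] jaw -17.3 w 86.8 t 15.45
```

Emit:
send_rows(steps="-1 0.05 0.01 -0.01 0 0 -0.03;-1 0.14 0.028 -0.03 0 0 -0.08;-1 0.24 0.048 -0.06 0 0 -0.13;-1 0.34 0.068 -0.06 0 0 -0.18;-1 0.44 0.088 -0.06 0 0 -0.22;-1 0.54 0.108 -0.06 0 0 -0.22;-1 0.6 0.12 -0.06 0 0 -0.22;-1 0.64 0.129 -0.06 0 0 -0.22;-1 0.646 0.129 -0.06 0 0 -0.22;-1 0.646 0.129 -0.06 0 0 -0.22;-1 0.646 0.129 -0.06 0 0 -0.22;-1 0.646 0.129 -0.06 0 0 -0.22")

```text
clock: 16.45
tcp_pos: [0.5859, -0.0419, 0.2035]
orientation: [2.174, 2.267, -0.001]
contact_force: [0.8, -1.3, -0.5]
gripper_width: 0.0872
```

```bash
python3 - <<'E'
from h import *
P=look('wrist','pics/w7.png')
T=band(P,93,106)
T=T*1000
import numpy as np
# straight sides direction: fit edges via PCA-free moment of hull
T=band(P,57,70)
plan((589,-25,74),1)
E
```

```text
(93, 106) 5003 [589.3 -31.4] [ 66.9 109.5] -85.3 medz 100.5
(57, 70) 2121 [588.5 -23.4] [ 65.8 136.2] -89.4 medz 64.5
shift [0.0412 0.0091 0.3242] turn [0.0001 0.0001 0.0156] rows>= 3.1 | now [586.  -41.6 203.7] jaw 2.4 w 87.1 t 16.5
```

View pics/w7.png

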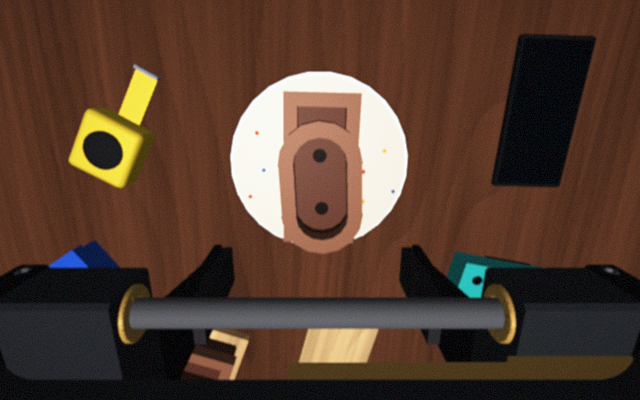

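The oval pot at (320,180) is clear, so I'll grasp it across its width.

```bash
python3 -c "
from h import *
plan((589.3,-31.4,74),4.7)"
```

```text
shift [0.0252 0.0092 0.3242] turn [ 0.0001  0.0001 -0.0255] rows>= 3.1 | now [586.  -41.6 203.7] jaw 2.4 w 87.1 t 16.5
```

Emit:
send_rows(steps="-1 0.015 0.006 0.02 0 0 -0.01;-1 0.025 0.008 0.07 0 0 -0.025;-1 0.025 0.008 0.13 0 0 -0.025;-1 0.025 0.008 0.19 0 0 -0.025;-1 0.025 0.008 0.25 0 0 -0.025;-1 0.025 0.008 0.28 0 0 -0.025;-1 0.025 0.008 0.29 0 0 -0.025;-1 0.025 0.008 0.29 0 0 -0.025;-1 0.025 0.008 0.29 0 0 -0.025", grip_force=30)

```text
clock: 17.25
tcp_pos: [0.59, -0.0297, 0.0886]
orientation: [2.126, 2.312, 0.002]
contact_force: [0.5, -0.5, 0.4]
gripper_width: 0.0874
```

```bash
python3 -c "
from h import *
plan((589.3,-31.4,74),4.7)"
```

```text
shift [-0.0042 -0.0021  0.0364] turn [ 0.0008 -0.      0.0012] rows>= 0.4 | now [590.  -29.7  88.6] jaw 4.8 w 87.4 t 17.25
```

Emit:
send_rows(steps="-1 -0.004 -0.002 0.015 0 0 0;-1 -0.004 -0.002 0.03 0 0 0;-1 -0.004 -0.002 0.036 0 0 0;-1 -0.004 -0.002 0.036 0 0 0;1 -0.004 -0.002 0.036 0 0 0;1 -0.004 -0.002 0.036 0 0 0;1 -0.004 -0.002 0.036 0 0 0;1 -0.004 -0.002 0.036 0 0 0;1 -0.004 -0.002 0.036 0 0 0;1 -0.004 -0.002 0.036 0 0 0;1 -0.004 -0.002 0.036 0 0 0")

```text
clock: 18.17
tcp_pos: [0.5888, -0.0311, 0.0733]
orientation: [2.126, 2.313, 0.001]
contact_force: [-0.3, -0.1, 0.8]
gripper_width: 0.0657
```

```bash
python3 -c "
from h import *
plan((426,251.5,150),-11.5)"
```

```text
shift [ 0.7382 -0.3462 -0.1917] turn [ 2.000e-04 -1.000e-04  1.813e-01] rows>= 8.0 | now [588.8 -31.1  73.3] jaw 4.8 w 65.7 t 18.1667
```

Emit:
send_rows(steps="1 0 0 -0.02 0 0 0;1 0 0 -0.06 0 0 0;1 0 0 -0.11 0 0 0;1 0.02 -0.01 -0.16 0 0 0.02;1 0.07 -0.03 -0.19 0 0 0.05;1 0.15 -0.07 -0.19 0 0 0.09;1 0.24 -0.112 -0.19 0 0 0.13;1 0.33 -0.155 -0.19 0 0 0.17;1 0.42 -0.197 -0.19 0 0 0.18;1 0.5 -0.235 -0.19 0 0 0.18;1 0.56 -0.262 -0.19 0 0 0.18;1 0.58 -0.272 -0.19 0 0 0.18")

```text
clock: 19.17
tcp_pos: [0.4582, 0.1951, 0.1494]
orientation: [-2.424, -1.996, -0.0]
contact_force: [0.2, 0.5, -2.0]
gripper_width: 0.0657
```

```bash
python3 - <<'E'
from h import *
P=look('wrist','pics/w8.png')
band(P,14,22,(426,252),80)
plan((426,251.5,50),-11.5)
E
```

```text
(14, 22) 11099 [426.4 254.2] [ 81.9 120.4] 78.8 medz 18.5
shift [ 0.1233 -0.1065  0.2486] turn [-0.0007 -0.0006  0.0047] rows>= 2.9 | now [458.4 194.8 149.3] jaw -11.1 w 65.7 t 19.2167
```

Emit:
send_rows(steps="1 0.03 -0.026 0.01 0 0 0;1 0.07 -0.06 0.04 0 0 0;1 0.11 -0.095 0.08 0 0 0;1 0.123 -0.106 0.13 0 0 0.002;1 0.125 -0.107 0.18 0 0 0.002;1 0.125 -0.107 0.22 0 0 0.002;1 0.125 -0.107 0.24 0 0 0.002;1 0.125 -0.107 0.245 0 0 0.002;1 0.125 -0.107 0.245 0 0 0.002;1 0.125 -0.107 0.245 0 0 0.002;1 0.125 -0.107 0.245 0 0 0.002")

```text
clock: 20.13
tcp_pos: [0.4295, 0.2486, 0.0522]
orientation: [-2.434, -1.986, -0.003]
contact_force: [0.3, 0.6, -3.5]
gripper_width: 0.0657
```

```bash
python3 - <<'E'
from h import *
P=look('wrist','pics/w9.png')
s=r.state()['tcp_pos']*1000
T=band(P,14,22,(426,252),80); 
n=np.array([np.cos(np.radians(78.6)),np.sin(np.radians(78.6))])
q=T[:,:2]*1000@n; Q=band(P,s[2]+20,s[2]+32,s[:2],75)[:,:2]*1000@n
print('stand centre along long',q.max()-62,'pot',Q.max()-54,'tcp',s[:2]@n)
plan((426,252.3,29),-11.4)
E
```

```text
(14, 22) 4856 [429.7 290.8] [46.8 83.5] -1.4 medz 18.6
(np.float64(72.12819639359039), np.float64(84.12819639359039)) 12452 [429.1 253.7] [83.8 98.6] 63.0 medz 79.5
stand centre along long 331.84159378194437 pot 329.2388120332488 tcp 328.60608183598043
shift [ 0.0072 -0.0102  0.0578] turn [ 0.0006 -0.0009 -0.0021] rows>= 0.6 | now [429.4 248.6  52.1] jaw -11.6 w 65.6 t 20.1833
```

Emit:
send_rows(steps="1 0.004 -0.006 0.01 0 0 0;1 0.0072 -0.0095 0.03 0 0 0;1 0.0072 -0.0095 0.048 0 0 0;1 0.0072 -0.0095 0.056 0 0 0;1 0.0072 -0.0095 0.056 0 0 0;1 0.0072 -0.0095 0.056 0 0 0")

```text
clock: 20.68
tcp_pos: [0.4255, 0.2518, 0.0284]
orientation: [2.434, 1.986, -0.001]
contact_force: [0.2, 1.0, -3.1]
gripper_width: 0.0652
```

```bash
python3 - <<'E'
from h import *
plan((426.1,252.2,27.3),-11.4); print(r.state()['contact_force'])
E
```

```text
shift [0.0014 0.0013 0.0027] turn [-0.0002  0.0004 -0.0019] rows>= 0.0 | now [425.5 251.8  28.4] jaw -11.6 w 65.2 t 20.6833
[ 0.2231842   0.9609037  -3.12756187]
```

Emit:
send_rows(steps="1 0.001 0.001 0.001 0 0 0;1 0.001 0.001 0.0025 0 0 0;1 0.001 0.001 0.004 0 0 0;1 0.001 0.001 0.005 0 0 0;1 0.001 0.001 0.005 0 0 0")

```text
clock: 21.1
tcp_pos: [0.4262, 0.2524, 0.0272]
orientation: [-2.434, -1.986, -0.001]
contact_force: [-1.0, -1.2, 3.7]
gripper_width: 0.0655
```

Emit:
send_rows(steps="1 0.001 0.001 0.004 0 0 0;0.2 0.001 0.001 0.003 0 0 0;-1 0.001 0.001 0.003 0 0 0;-1 0.001 0.001 0.003 0 0 0;-1 0.001 0.001 0.003 0 0 0;-1 0.001 0.001 0.003 0 0 0;-1 0.001 0.001 -0.04 0 0 0;-1 0 0 -0.1 0 0 0;-1 0 0 -0.18 0 0 0;-1 0 0 -0.28 0 0 0;-1 0 0 -0.35 0 0 0;-1 0 0 -0.38 0 0 0")

```text
clock: 22.1
tcp_pos: [0.4276, 0.2532, 0.183]
orientation: [-2.434, -1.986, -0.009]
contact_force: [0.2, 0.9, -0.2]
gripper_width: 0.087
```

```bash
python3 - <<'E'
from h import *
P=look('wrist','pics/w10.png')
T=band(P,14,22,(426,252),80)
T=band(P,47,60,(426,252),80)
plan((588.5,-23.5,180),0.8)
E
```

```text
(14, 22) 1532 [428.3 264.7] [82.4 99.3] 79.8 medz 18.5
(47, 60) 4096 [426.9 252. ] [ 66.6 109.4] 78.4 medz 54.5
shift [-0.5979  0.5324  0.0076] turn [ 0.0029 -0.0033 -0.1375] rows>= 7.7 | now [427.9 253.5 183.6] jaw -11.6 w 87.2 t 22.15
```

Emit:
send_rows(steps="-1 -0.04 0.035 0 0 0 -0.02;-1 -0.11 0.098 0 0 0 -0.06;-1 -0.18 0.16 0 0 0 -0.1;-1 -0.25 0.223 0 0 0 -0.135;-1 -0.32 0.285 0 0 0 -0.135;-1 -0.39 0.347 0 0 0 -0.135;-1 -0.46 0.41 0 0 0 -0.135;-1 -0.53 0.472 0 0 0 -0.135;-1 -0.58 0.516 0 0 0 -0.135;-1 -0.596 0.531 0.03 0 0 -0.135;-1 -0.596 0.531 0.08 0 0 -0.135;-1 -0.596 0.531 0.12 0 0 -0.135", grip_force=40)

```text
clock: 23.15
tcp_pos: [0.5861, -0.0245, 0.1288]
orientation: [-2.211, -2.231, 0.001]
contact_force: [-0.4, 0.5, -0.9]
gripper_width: 0.0872
```

```bash
python3 - <<'E'
from h import *
P=look('wrist','pics/w11.png')
T=band(P,57,70)
plan((588.5,-23.5,38),.8)
E
```

```text
(57, 70) 8479 [588.5 -21. ] [ 66.3 131.4] -89.1 medz 64.5
shift [0.0003 0.0121 0.2189] turn [-0.0035  0.0004 -0.0025] rows>= 2.1 | now [584.1 -23.6 125.6] jaw 0.6 w 87.1 t 23.2
```

Emit:
send_rows(steps="-1 0 0.006 0.02 0 0 0;-1 0 0.008 0.06 0 0 0;-1 0 0.008 0.11 0 0 0;-1 0 0.008 0.15 0 0 0;-1 0 0.008 0.17 0 0 0;-1 0 0.008 0.17 0 0 0;-1 0 0.008 0.17 0 0 0")

```text
clock: 23.78
tcp_pos: [0.5898, -0.0236, 0.0632]
orientation: [2.21, 2.233, 0.0]
contact_force: [0.1, 0.1, 0.2]
gripper_width: 0.087
```

```bash
python3 - <<'E'
from h import *
plan((588.5,-23.5,38),.8)
E
```

```text
shift [ 0.0004 -0.0033  0.063 ] turn [ 0.0002 -0.     -0.0022] rows>= 0.6 | now [589.8 -23.6  63.2] jaw 0.6 w 87.0 t 23.7833
```

Emit:
send_rows(steps="-1 0 -0.003 0.02 0 0 -0.003;-1 0 -0.003 0.045 0 0 -0.003;-1 0 -0.003 0.06 0 0 -0.003;-1 0 -0.003 0.063 0 0 -0.003;-1 0 -0.003 0.063 0 0 -0.003;1 0 -0.003 0.063 0 0 -0.003;1 0 -0.003 0.063 0 0 -0.003;1 0 -0.003 0.063 0 0 -0.003;1 0 -0.003 0.063 0 0 -0.003;1 0 -0.003 0.063 0 0 -0.003;1 0 -0.003 0.063 0 0 -0.003;1 0 -0.003 0.063 0 0 -0.003")

```text
clock: 24.78
tcp_pos: [0.5885, -0.0238, 0.0378]
orientation: [2.205, 2.238, 0.001]
contact_force: [-0.4, 0.1, 3.0]
gripper_width: 0.0656
```

```bash
python3 - <<'E'
from h import *
plan((613.3,-285.2,120),-11.6)
E
```

```text
shift [-0.6542  0.0524 -0.2056] turn [ 2.000e-04 -1.000e-04  1.383e-01] rows>= 6.6 | now [588.5 -23.8  37.8] jaw 0.9 w 65.6 t 24.7833
```

Emit:
send_rows(steps="1 0 0 -0.02 0 0 0;1 0 0 -0.06 0 0 0;1 0 0 -0.11 0 0 0;1 -0.03 0.002 -0.16 0 0 0.02;1 -0.08 0.006 -0.2 0 0 0.05;1 -0.16 0.013 -0.2 0 0 0.09;1 -0.24 0.019 -0.2 0 0 0.12;1 -0.33 0.026 -0.2 0 0 0.138;1 -0.42 0.034 -0.2 0 0 0.138;1 -0.51 0.041 -0.2 0 0 0.138;1 -0.58 0.046 -0.2 0 0 0.138;1 -0.63 0.05 -0.2 0 0 0.138")

```text
clock: 25.78
tcp_pos: [0.6108, -0.2792, 0.1175]
orientation: [2.437, 1.983, -0.003]
contact_force: [0.7, -0.7, -3.2]
gripper_width: 0.0656
```

```bash
python3 - <<'E'
from h import *
plan((613.3,-285.5,55),-11.6)
E
```

```text
shift [-0.014   0.0096  0.1561] turn [-0.0006  0.0009 -0.0015] rows>= 1.5 | now [ 610.8 -279.2  117.5] jaw -11.7 w 65.6 t 25.7833
```

Emit:
send_rows(steps="1 -0.008 0.004 0.02 0 0 0;1 -0.014 0.006 0.06 0 0 0;1 -0.014 0.006 0.1 0 0 0;1 -0.014 0.006 0.13 0 0 0;1 -0.014 0.006 0.145 0 0 0;1 -0.014 0.006 0.145 0 0 0;1 -0.014 0.006 0.145 0 0 0;1 -0.014 0.006 0.145 0 0 0")

```text
clock: 26.45
tcp_pos: [0.6139, -0.2815, 0.0606]
orientation: [2.433, 1.986, 0.001]
contact_force: [0.8, 0.3, -3.4]
gripper_width: 0.0653
```

```bash
python3 - <<'E'
from h import *
P=look('wrist','pics/w12.png')
s=r.state()['tcp_pos']*1000
T=band(P,14,22,(613,-285),90)
n=np.array([np.cos(np.radians(78.4)),np.sin(np.radians(78.4))]);m=np.array([n[1],-n[0]])
T=T[:,:2]*1000; q=T@n; w=T@m; Q=band(P,s[2]+20,s[2]+32,s[:2],85)[:,:2]*1000@n
f=lambda a:np.percentile(a,99.5)
print('along: stand',f(q)-76,'pot',f(Q)-68,'tcp',s[:2]@n,'| across: stand',(np.percentile(w,.5)+f(w))/2,np.ptp(w),'tcp',s[:2]@m)
plan((613.3,-285.5,33),-11.6)
E
```

```text
(14, 22) 2231 [ 627.6 -215.4] [ 8.6 81.8] -11.6 medz 18.5
(np.float64(80.604431721917), np.float64(92.604431721917)) 15857 [ 616.6 -269.9] [ 86.7 113.4] 78.5 medz 87.2
along: stand -156.50647706532476 pot -151.78786681784504 tcp -152.42943546910917 | across: stand 658.0931678872435 81.76377230305513 tcp 657.9756139353268
shift [-0.0098  0.0004  0.069 ] turn [0.001  0.0001 0.0005] rows>= 0.7 | now [ 613.9 -281.6   60.6] jaw -11.6 w 65.4 t 26.5
```

View pics/w12.png

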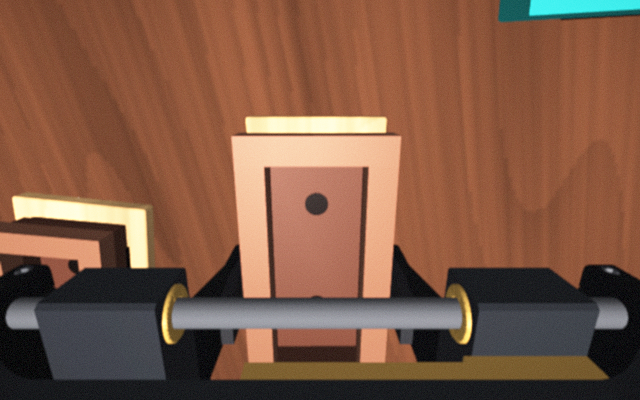

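Emit:
send_rows(steps="1 -0.005 0 0.01 0 0 0;1 -0.011 0 0.03 0 0 0;1 -0.011 0 0.05 0 0 0;1 -0.011 0 0.063 0 0 0;1 -0.011 0 0.066 0 0 0;1 -0.011 0 0.066 0 0 0;1 -0.011 0 0.066 0 0 0")

```text
clock: 27.08
tcp_pos: [0.6124, -0.2857, 0.0329]
orientation: [-2.434, -1.986, 0.0]
contact_force: [-0.2, 0.0, -4.2]
gripper_width: 0.0654
```

```bash
python3 - <<'E'
from h import *
plan((613,-286,31.8),-11.6); s=r.state(); print(s['contact_force'])
n=np.array([np.cos(np.radians(78.4)),np.sin(np.radians(78.4))]);m=np.array([n[1],-n[0]])
p=s['tcp_pos'][:2]*1000; print(p@n,'want -157.1',p@m,'want 658.1')
E
```

```text
shift [-0.0004  0.0016  0.0029] turn [-0.0001 -0.0001  0.0004] rows>= 0.0 | now [ 612.4 -285.7   32.9] jaw -11.6 w 65.4 t 27.0833
[-0.16174301  0.02974302 -4.20676962]
-156.73214546988942 want -157.1 657.3638189416764 want 658.1
```

Emit:
send_rows(steps="1 -0.001 0.001 0.001 0 0 0;1 -0.001 0.0015 0.0025 0 0 0;1 -0.001 0.0015 0.004 0 0 0;1 -0.001 0.0015 0.005 0 0 0;1 -0.001 0.0015 0.005 0 0 0")

```text
clock: 27.5
tcp_pos: [0.6132, -0.2863, 0.0318]
orientation: [2.434, 1.986, 0.001]
contact_force: [-1.9, 1.7, 4.8]
gripper_width: 0.0656
```

Emit:
send_rows(steps="1 -0.001 0.001 0.004 0 0 0;0.2 -0.001 0.001 0.003 0 0 0;-1 -0.001 0.001 0.003 0 0 0;-1 -0.001 0.001 0.003 0 0 0;-1 -0.001 0.001 0.003 0 0 0;-1 -0.001 0.001 0.003 0 0 0;-1 -0.001 0.001 -0.04 0 0 0;-1 0 0 -0.1 0 0 0;-1 0 0 -0.18 0 0 0;-1 0 0 -0.28 0 0 0;-1 0 0 -0.37 0 0 0;-1 0 0 -0.42 0 0 0")

```text
clock: 28.5
tcp_pos: [0.6139, -0.2873, 0.2038]
orientation: [2.431, 1.983, 0.004]
contact_force: [0.0, 0.1, 0.7]
gripper_width: 0.087
```

Emit:
send_rows(steps="-1 0 0 -0.1 0 0 0;-1 -0.05 -0.03 -0.15 0 0 0;-1 -0.1 -0.06 -0.15 0 0 0;-1 -0.18 -0.1 -0.15 0 0 0;-1 -0.2 -0.1 -0.15 0 0 0;-1 -0.2 -0.1 -0.15 0 0 0;-1 -0.2 -0.1 -0.15 0 0 0")

```text
clock: 29.08
tcp_pos: [0.5575, -0.3571, 0.259]
orientation: [-2.435, -1.985, -0.0]
contact_force: [1.6, -0.1, -0.4]
gripper_width: 0.0868
```

```bash
python3 - <<'E'
from h import *
W={'oblong':(613,-285,90),'oval':(426,252,80),'square':(461,-271,60),'round':(646,259.5,50)}
for cam in('wrist','scene','side'):
    P=look(cam,f'pics/end_{cam}.png')
    for k,(x,y,R_) in W.items():
        z=58 if k in('oblong','round') else 54
        try:
            print(cam,k); band(P,13,23,(x,y),R_); band(P,z-4,z+8,(x,y),R_)
        except Exception as e: print('none')
E
```

```text
wrist oblong
(13, 23) 1166 [ 594.7 -281.5] [ 42.  150.1] 78.3 medz 18.5
(54, 66) 4640 [ 614.2 -286. ] [ 66.2 136.4] 78.6 medz 58.5
wrist oval
(13, 23) 0 [0. 0.] [0. 0.] -90.0 medz nan
(50, 62) 0 [0. 0.] [0. 0.] -90.0 medz nan
wrist square
(13, 23) 1364 [ 461.2 -271.6] [81.9 82. ] -17.9 medz 18.4
(50, 62) 2650 [ 461.7 -270.5] [66.  67.1] -17.2 medz 54.4
wrist round
(13, 23) 0 [0. 0.] [0. 0.] -90.0 medz nan
(54, 66) 0 [0. 0.] [0. 0.] -90.0 medz nan
scene oblong
(13, 23) 856 [ 614.8 -286.5] [ 84.4 152. ] 78.6 medz 17.7
(54, 66) 1147 [ 614.6 -286.6] [ 71.3 135.9] 78.6 medz 57.6
scene oval
(13, 23) 332 [435.4 248.7] [ 72.5 123.3] 73.2 medz 17.1
(50, 62) 345 [427.4 251.1] [ 69.5 108.6] 78.8 medz 52.8
scene square
(13, 23) 439 [ 462.4 -272.4] [82.4 87.3] -17.2 medz 17.6
(50, 62) 498 [ 462.6 -271.2] [66.1 72.7] -17.1 medz 53.6
scene round
(13, 23) 243 [653.7 253.9] [57.2 67.6] 54.6 medz 16.9
(54, 66) 161 [648.4 257. ] [52. 55.] -61.5 medz 56.6
side oblong
(13, 23) 977 [ 611.8 -285.8] [ 81.8 153.5] 78.4 medz 17.9
(54, 66) 1237 [ 612.9 -285.5] [ 66.5 140.4] 78.4 medz 57.8
side oval
(13, 23) 280 [423.  244.2] [ 82.2 110.4] 77.1 medz 17.7
(50, 62) 302 [425.8 251.2] [ 66.3 113. ] 78.8 medz 53.6
side square
(13, 23) 735 [ 459.5 -272.4] [82.5 83.4] 72.8 medz 17.8
(50, 62) 805 [ 460.5 -269.9] [66.6 70.1] 72.7 medz 53.9
side round
(13, 23) 33 [663.9 239.1] [13.5 30.8] 48.5 medz 18.1
(54, 66) 0 [0. 0.] [0. 0.] -90.0 medz nan
  return _methods._mean(a, axis=axis, dtype=dtype,
  ret = ret.dtype.type(ret / rcount)
```

View pics/end_scene.png

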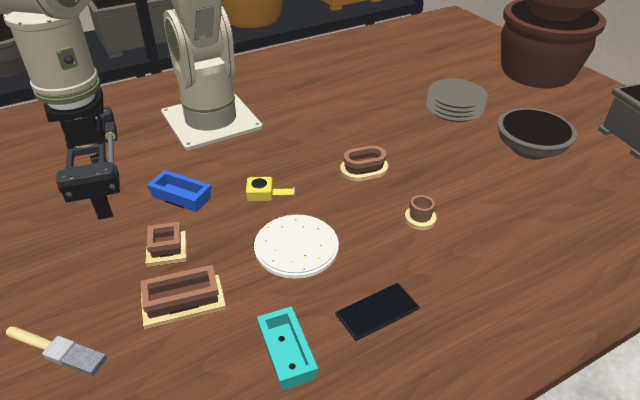

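The closing view shows each pot upright on its own stand: square (165,240), oblong (181,292), oval (364,160) and round (421,208). The tape, phone and both look-alikes haven't moved, and the arm is clear.

```bash
python3 -c "
from rig import r
print(r.close_job())"
```

```text
the job is handed in; nothing more can be done
None
```

I took the stack apart in the order round, square, oval, oblong, and set each pot upright on the stand of its own shape. The job was handed in at about 29 s on the robot's clock.

**Placing:** In the wrist camera, each pot came out about 1 mm or less from its stand's centre and within about 1° of its edges. The rim heights were right, so none of them is tipped.

**Disagreements:** The fixed cameras put the square pot up to 2.7 mm off its stand. They put the round pot up to about 2.4 mm off the stand position they gave at the start. They saw the stands only partly under the pots and differed from each other by 2–3 mm, so I relied on the wrist camera's closer look. After release, the wrist camera saw the oval and oblong stands only in part, so those two were checked against their stand positions measured just before.

**Mended on the way:** My first grip on the square pot was about 7 mm too high, so I opened the gripper and took it again lower before lifting.

**Bystanders:** In the final scene picture the tape measure, phone and both look-alikes lie where they started, and the arm was clear of everything.

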